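# Hook the tool chest shut and hold spring dividers on its pencil lines

## Task

Swing the hook on the front of the wooden chest down until it rests on its stud, so that the lid is held shut. Then draw the spring dividers (the pair with straight, pointed legs, not the bow-legged calipers) out of the tool block, squeeze their legs to the spacing of the two pencil lines on the lid, and finish holding them upright and steady there, one point on each line, just touching the lid or a hair above it and without digging the points in: I will run the nut down while you hold, so do not let go. Leave the calipers and the other tools where they are.

Things in the scene. Friction and masses are not known exactly. Their poses are not given: they have to be found in the camera images.
- chest: closed pale wooden tool chest, fixed: 170 (own x) x 240 (own y) x 110 mm high. Origin under the centre of its bottom, z up. The front, with the hook, is the face at own x = -85 mm. The top 30 mm is the lid, hinged at own x = +85 mm and lying closed by its weight; the flat lid top is 110 mm above the bench.
- hook (a joint): angle (rad) of the steel swing hook on the chest front: 0 = closed, resting on its stud (a stop); grows as it swings up, to 2.0. Starts at 1.0 to 1.6 and stays where left (0.035 N m friction). It turns parallel to the front face. At value q the bar runs from the pivot in direction (own y: cos(q - 0.61), own z: sin(q - 0.61)) of the chest. To close it, push its upper side down.
- hook_pivot (a point): the hook's pivot on the lid's front, at chest own (-97, -30, 97) mm. The hook is a 6 mm round bar 80 mm long, its centre plane 12 mm out from the front face; its outer part bows 7 mm to the upper side of the line from the pivot; pivot pin and stud reach 19 mm out.
- hook_end (a point): on the hook bar's centre line, 75 mm from the pivot, just short of the downturned tip; closed, it lies just above the stud
- line_a: one of two parallel pencil lines on the lid top, 40 mm long along its own x (the chest's own x) and 2 mm wide; origin at the middle of the line, on the lid surface. It is 15 to 24 mm to the chest's +y side of the lid's middle, and 15 mm from the middle towards the front.
- line_b: the other pencil line, the same, 15 to 24 mm to the chest's -y side of the lid's middle; the lines are 30 to 48 mm apart
- block: fixed wooden tool block, 150 (own x) x 120 (own y) x 55 mm high, origin under its centre. Two slots in its top, 10 x 87 mm and 40 mm deep, long side along own y, at own x = -40 and +40 mm: the dividers stand in one, the calipers in the other.
- dividers: steel spring dividers, 140 mm tall, 80 to 110 g, standing points down (leaning up to 0.06 rad) in a slot. Origin on the pivot in the round bow spring at the top, z up, legs spread along own y. Bow 27 mm across, 8 mm wide, its top 13.5 mm above the origin. Straight legs, 6 mm thick (own y), 8 mm wide (own x), each hinged at the origin. Grip both legs from outside, 30 to 60 mm below the origin.
- point_l (a point): the point of the dividers' own +y leg. With each leg at angle a from own z, a point lies 130 mm down and 7 mm outside a line through the origin (gap = 2 (7 cos a + 130 sin a) mm), the leg's outer face 10 mm outside that line. At rest a = 0.201: points 66 mm apart, 126 mm below the origin; legs 40 mm over their outer faces 50 mm below the origin.
- point_r (a point): the point of the dividers' own -y leg. Legs are sprung apart, 4 N m/rad each: squeezed 50 mm below the origin they take about 6 N for a 48 mm gap, 11 N for 30 mm; let go, they spring back; stop at 17 mm. A thin screw rod crosses the legs 76 mm below the origin; its 13 mm nut, run back, stands 15 to 40 mm outside this leg.
- calipers: steel outside calipers, same height and bow as the dividers but with legs bowed outward to 86 mm; stand in the other slot; origin in the bow, 126 mm above the slot's floor. To be left alone.
- tape: loose roll of tape lying flat, 92 mm across, 24 mm high; to be left alone
- pull: loose steel bow handle lying flat, 105 x 37 mm, 9 mm thick; to be left alone
- screwdriver: loose screwdriver lying on the bench; to be left alone
- square: loose try square lying flat, wooden stock 110 mm, steel blade 150 mm; to be left alone
- pencil_cup: cup of pencils, 80 mm across, 100 mm high (pencils to 190 mm); to be left alone
- jar: jar with a lid, 86 mm across, 100 mm high; to be left alone
- bottle: bottle with a cap, 60 mm across, 160 mm high; to be left alone

How it is judged:
On the way, in this order (a step that is already met when the one before it is completed fails the run):
1. the hook is swung down onto its stud while the dividers still stand in the block (value of joint hook below 0.06 rad and distance of dividers from where it was at the start of the episode below 0.02 m), for 0.2 s.
2. the dividers are drawn up out of the block, held in the fingers (value of joint hook below 0.06 rad and contact force between dividers and the fingers above 2 N and distance of dividers from where it was at the start of the episode above 0.05 m and height (world z) of dividers above 0.2 m and contact force between dividers and block below 0.1 N), for 0.2 s.
At the end, for the whole second after the job is handed in: Hook within 0.06 rad of closed. Dividers held by the fingers (over 2 N), still, upright within 0.35 rad, clear of the block, under 8 N on the chest; each point within 3 mm of its own line across it, 16 mm of its middle along it, and -2 to 6 mm above the lid. All through the last second (value of joint hook below 0.06 rad and contact force between dividers and the fingers above 2 N and contact force between dividers and chest below 8 N and contact force between dividers and block below 0.1 N and angle between dividers's own z axis and vertical below 0.35 rad and linear speed of dividers below 0.02 m/s and angular speed of dividers below 0.2 rad/s and ((y of point_l in the frame of line_a between -0.003 and 0.003 m and x of point_l in the frame of line_a between -0.016 and 0.016 m and z of point_l in the frame of line_a between -0.002 and 0.006 m and y of point_r in the frame of line_b between -0.003 and 0.003 m and x of point_r in the frame of line_b between -0.016 and 0.016 m and z of point_r in the frame of line_b between -0.002 and 0.006 m) or (y of point_l in the frame of line_b between -0.003 and 0.003 m and x of point_l in the frame of line_b between -0.016 and 0.016 m and z of point_l in the frame of line_b between -0.002 and 0.006 m and y of point_r in the frame of line_a between -0.003 and 0.003 m and x of point_r in the frame of line_a between -0.016 and 0.016 m and z of point_r in the frame of line_a between -0.002 and 0.006 m))); the arm keeps its last pose, push and grip.
It fails at once if the calipers or another bystander tool is moved more than 30 mm (distance of any of calipers, tape, pull, screwdriver, square, pencil_cup, jar, bottle from where it was at the start of the episode above 0.03 m).
It fails at once if the dividers' points are dug into the chest (more than 20 N) (contact force between dividers and chest above 20 N).
It also fails if it takes over 66 s, if anything falls off the work surface, if the arm or the gripper's body presses on something with over 40 N, if the wrist force passes 120 N, or if a joint passes its speed limit or range.

## Robot

A 7-joint arm with a two-finger parallel gripper is mounted at the origin on the work surface. World frame = base frame: x ahead of the robot, y to its left, z up, the work surface at z = 0. Lengths are in m, angles in rad, forces in N, time in s.
With the tool pointing down it reaches from about 0.425 to 0.925 m from the base axis. Payload 6.8 kg.
Tool frame: the origin (TCP) lies where the fingers leave the gripper's body, on its centre line; the fingertips stand 73 mm ahead of it and the grasp point (between the pads) lies 54 mm ahead of it; z points along the fingers, y is the line along which they close (so a half turn about z gives the same grasp; the last joint's range is limited). The gripper opens to 85 mm and grips with 20 to 120 N. Pads are 22 mm wide; open, the fingers measure 114 mm over their backs; the gripper's body (76 mm by 85 mm) begins 54 mm behind the grasp point. The pads swing forward as they close: fully open they stand 13 mm farther back than shut.
Start: joints at [-1.35, 0.477, 0.022, 1.555, -0.011, 1.109, -0.083], TCP at [0.218, 0.639, 0.304] pointing down, gripper open.
Joint ranges: [-2.96, 2.96], [-0.34, 2.1], [-1.41, 1.46], [0.24, 2.44], [-1.37, 4.51], [0.17, 1.92], [-2.96, 2.96]. Speed limits (rad/s): [2.39, 2.39, 3.14, 3.14, 3.14, 3.14, 3.14].

## Interface

Orientations are given as a rotation vector (axis times angle).
In Python, from bench import r gives the robot as it stands.
- The arm moves only by the tool drive_effector, called after "Call:" as name([rows], argument=value, ...), one row to a line, values as JSON. Schema: {"type":"object","properties":{"offsets":{"type":"array","items":{"type":"array","items":{"type":"number"},"minItems":6,"maxItems":6},"minItems":1,"maxItems":5},"aperture":{"type":"number"},"clamp_n":{"type":"number"},"only":{"type":"string"},"quiet":{"type":"boolean"},"lines":{"type":"string"}},"required":["offsets"],"additionalProperties":false}. offsets is a list of rows, 1 to 5 of them, each of 6 numbers: dx, dy, dz in m, then a rotation vector rx, ry, rz in rad; each row is the pose to reach, as a shift and turn from the pose commanded when the call began, along the tool's axes at that moment; what a row does not reach only later rows make up. A row lasts 1/10 s, in which the tool goes at most 0.05 m and 0.15 rad, less where a joint would pass 70% of its speed; a pose out of reach is approached as far as the arm can. aperture is the finger opening in m, set as the call begins (left out keeps the last). The fingers move at their own pace and stop on an object; clamp_n is the grip in N (left out, the last holds). Time passes only in rows, so rows that do not move let the fingers close. The tool returns the time, the measured TCP pose, the force, the opening and the grip force at its end. only (a regular expression) keeps the lines of the reply that match it, lines (a string "A,B") keeps lines A to B, and quiet returns only ok. Input that does not fit is refused with a message, and nothing moves.
- r.get_obs(): the state, without advancing time (a new reading comes with each control period).
- r.grab_frame(name): name is "side" or "top" or "wrist"; returns (picture, depth): 400x640x3 uint8, blue, green, red; 400x640 float32, m along the optical axis (not along the pixel's ray), 0 where there is no reading.
- r.camera_info(name): a dict with "camera_matrix" (3x3 intrinsics, pixels), "k1" (the pictures are not rectified: a ray, as slopes to the right and down, at radius r is drawn at 1 + k1 r^2 times it, then the intrinsics apply), "R" (3x3) and "t" (3): a world point X has camera coordinates R X + t. Camera axes: x right, y down, z forward; pixel columns grow to the right and rows downward; lengths in m; the calibration is good to about 2 mm. A picture is of the moment at which its call begins: read the wrist's pose just before it. camera_info takes no time and is no camera call; for the wrist camera it gives the pose at the moment of the call.
- r.hand_in(): hands the job in; it is judged then, once.
The state is a dict: "clock": time; "joints": joint angles; "qvel": joint speeds; "tau": joint torques, N m; "tcp_pos": TCP position; "orientation": TCP orientation; "contact_force": force on the tool from outside, world axes, zero at the start; "moment": the same for the moment, N m; "grip_width": finger opening in m; "gripper_force": force on a finger pad.
Only numpy, scipy, OpenCV 4.12 (cv2) and the standard library are available. Lean on these libraries where they do the work, as an engineer would, in place of code of your own. Each camera call takes 0.05 s, during which the arm holds its last target. There are 200 camera calls.

## Working session

There is one attempt and no reset: what is moved stays moved. The work goes in short steps, Python scripts to look and compute and a tool call to move; the robot and the scene stay as the last step left them, time stands still between calls to the robot, and variables do not carry over. Pictures are saved under pics/ and viewed, at most 11 in all, crops included, and the job is handed in when it is done.

```bash
ls; mkdir -p pics; python3 - <<'E'
from bench import r
import cv2,numpy as np
o=r.get_obs();print(o)
for n in("top","side"):
    p,d=r.grab_frame(n);cv2.imwrite(f"pics/{n}0.png",p);np.save(f"pics/{n}0.npy",d)
    print(n,r.camera_info(n))
E
```

```text
bench.py
pics
{'clock': 0.0, 'joints': array([-1.35010414,  0.4777806 ,  0.02230055,  1.55647526, -0.01146253,
        1.10928426, -0.08307135]), 'qvel': array([ 2.11253011e-03,  2.10368056e-04, -1.56029162e-04,  1.82446521e-03,
       -1.27668548e-03,  1.25694787e-05,  6.83107119e-04]), 'tau': array([ 2.82457449e-04, -5.96456838e+01,  1.60749838e+00, -2.81199753e+01,
        1.23120222e-02,  9.32687894e-03, -1.47738871e-05]), 'tcp_pos': array([0.21779827, 0.63840211, 0.30292787]), 'orientation': array([-5.13960547e-01, -3.09911417e+00,  2.84867896e-03]), 'contact_force': array([ 0.46981396, -0.07092012, -0.56365148]), 'moment': array([-0.00267973, -0.03994645, -0.02391968]), 'gripper_force': 0.0, 'grip_width': 0.08517053580439411}
top {'camera_matrix': array([[465.51619376,   0.        , 321.46614323],
       [  0.        , 465.51619376, 195.25847438],
       [  0.        ,   0.        ,   1.        ]]), 'k1': -0.0836361530385444, 'R': array([[-0.01617512, -0.99985637,  0.00505951],
       [-0.9871062 ,  0.01516252, -0.15934695],
       [ 0.15924735, -0.00757173, -0.98720968]]), 't': array([-0.00134336,  0.59947691,  1.25659782])}
side {'camera_matrix': array([[452.98277847,   0.        , 322.66746654],
       [  0.        , 452.98277847, 197.79165677],
       [  0.        ,   0.        ,   1.        ]]), 'k1': -0.00022635513519169426, 'R': array([[ 0.96905211, -0.24675192,  0.00717562],
       [-0.1139475 , -0.47290618, -0.87371375],
       [ 0.21898394,  0.84585651, -0.4863875 ]]), 't': array([-0.58857265,  0.17917439,  0.9973702 ])}
```

View pics/top0.png

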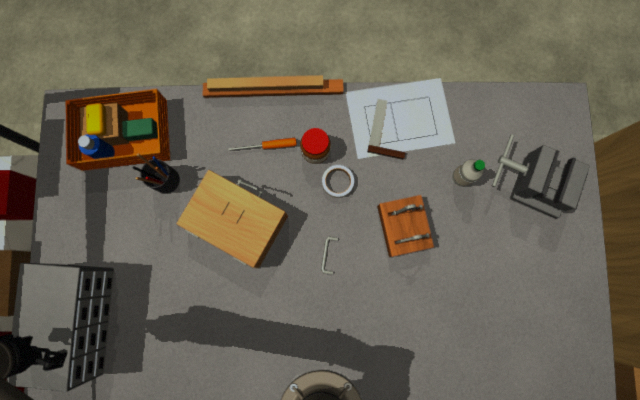

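View pics/side0.png

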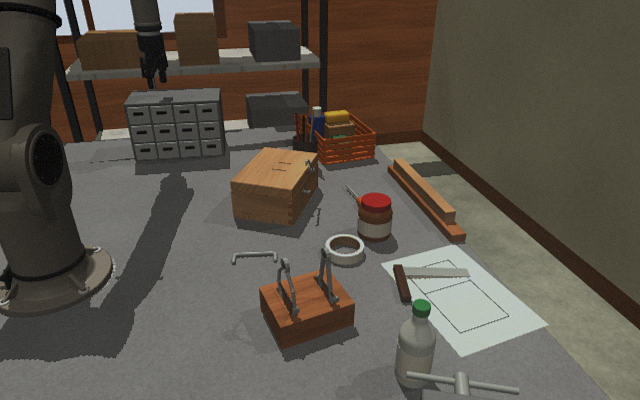

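The top view shows the chest with corners about (208,171), (287,214), (257,266) and (179,223). Its hook face is the upper-right side, and the pencil lines are near (226,208) and (237,213). The block is at (405,226) with the two tools standing in it. In the side view the block is at (305,300) and the hook at (312,170). Next I'll zoom in.

```bash
cat > h.py <<'E'
import numpy as np,cv2
from scipy.spatial.transform import Rotation as Ro
def ray(c,uv):
    K=np.array(c["camera_matrix"]);uv=np.asarray(uv,float).reshape(-1,1,2)
    s=cv2.undistortPoints(uv,K,np.array([c["k1"],0,0,0,0.])).reshape(-1,2)
    d=np.c_[s,np.ones(len(s))]@c["R"]          # world dir (per unit depth)
    return -c["R"].T@c["t"],d
def onz(c,uv,z):
    o,d=ray(c,uv);return o+d*((z-o[2])/d[:,2])[:,None]
def dep(c,uv,D):
    o,d=ray(c,uv);uv=np.asarray(uv).reshape(-1,2).astype(int)
    return o+d*D[uv[:,1],uv[:,0]][:,None]
def proj(c,X):
    p=np.asarray(X).reshape(-1,3)@c["R"].T+c["t"];s=p[:,:2]/p[:,2:]
    s=s*(1+c["k1"]*(s**2).sum(1,keepdims=True))
    K=c["camera_matrix"];return s*[K[0,0],K[1,1]]+[K[0,2],K[1,2]]
def tri(c1,u1,c2,u2):
    o1,d1=ray(c1,u1);o2,d2=ray(c2,u2);a=np.c_[d1[0],-d2[0]]
    k=np.linalg.lstsq(a,o2-o1,rcond=None)[0]
    A=o1+k[0]*d1[0];B=o2+k[1]*d2[0];return (A+B)/2,np.linalg.norm(A-B)
E
python3 - <<'E'
import cv2,numpy as np
from h import *
t=cv2.imread("pics/top0.png");s=cv2.imread("pics/side0.png")
R=lambda im,x,y,w,h,f:cv2.resize(im[y:y+h,x:x+w],None,fx=f,fy=f,interpolation=cv2.INTER_CUBIC)
a=np.hstack([R(t,170,160,130,98,3),R(t,365,180,130,98,3)])
b=np.hstack([R(s,250,236,130,98,3),R(s,225,135,130,98,3)])
cv2.imwrite("pics/c0.png",np.vstack([a,b]))
from bench import r
c=r.camera_info("top");D=np.load("pics/top0.npy")
print(onz(c,[(208,171),(287,214),(257,266),(179,223)],.11).round(3))
print(onz(c,[(226,208),(237,213)],.11).round(3))
print(dep(c,[(208,175),(232,220),(257,262),(405,226),(393,210)],D).round(3))
E
```

```text
[[0.66  0.295 0.11 ]
 [0.54  0.082 0.11 ]
 [0.405 0.161 0.11 ]
 [0.52  0.37  0.11 ]]
[[0.559 0.244 0.11 ]
 [0.545 0.215 0.11 ]]
[[ 0.65   0.296  0.106]
 [ 0.526  0.228  0.112]
 [ 0.415  0.162  0.1  ]
 [ 0.508 -0.24   0.057]
 [ 0.553 -0.208  0.06 ]]
```

View pics/c0.png

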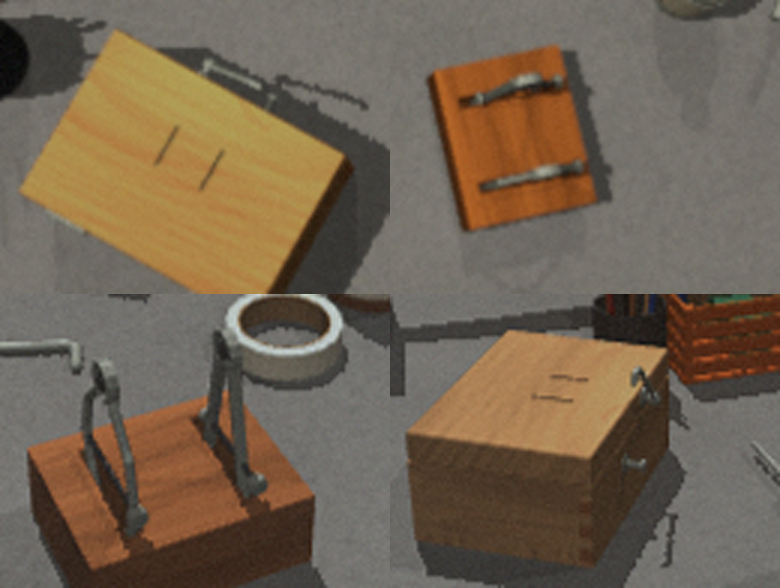

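The crops show the straight-legged dividers in the farther (+x) slot and the bow-legged calipers in the nearer one. The hook runs along the front face from about (238,183) to (260,193) in the top view. Next I'll measure the poses.

```bash
cat > m.py <<'E'
from h import *
from bench import r
def lid(name,p,cols):
    c=r.camera_info(name);return c
c=r.camera_info("top");cs=r.camera_info("side")
t=cv2.imread("pics/top0.png");s=cv2.imread("pics/side0.png")
hsv=cv2.cvtColor(t,cv2.COLOR_BGR2HSV)
def blob(lo,hi,box):
    m=cv2.inRange(hsv,lo,hi);k=np.zeros_like(m);x,y,w,h=box;k[y:y+h,x:x+w]=m[y:y+h,x:x+w]
    k=cv2.morphologyEx(k,cv2.MORPH_CLOSE,np.ones((7,7)));k=cv2.morphologyEx(k,cv2.MORPH_OPEN,np.ones((3,3)))
    return max(cv2.findContours(k,0,cv2.CHAIN_APPROX_NONE)[0],key=cv2.contourArea).reshape(-1,2)
def rect(P):
    (cx,cy),(w,h),a=cv2.minAreaRect((P[:,:2]*1000).astype(np.float32));return cx,cy,w,h,a
L=onz(c,blob((10,70,120),(30,255,255),(165,155,130,120)),.11)
print("lid",np.round(rect(L),1))
B=onz(c,blob((3,100,60),(16,255,255),(365,185,80,80)),.055)
print("block",np.round(rect(B),1))
E
python3 m.py; python3 - <<'E'
import cv2
t=cv2.cvtColor(cv2.imread("pics/top0.png"),cv2.COLOR_BGR2HSV)
for p in[(190,222),(232,225),(270,230),(284,216),(258,262),(395,230),(405,250),(425,225),(383,215)]:print(p,t[p[1],p[0]])
E
```

```text
lid [533.9 234.1 239.9 171.2  60.4]
block [ 510.4 -241.3  151.7  129.2   11.2]
(190, 222) [ 20 147 175]
(232, 225) [ 19 150 177]
(270, 230) [ 19 146 177]
(284, 216) [ 15 172  55]
(258, 262) [ 15 156  54]
(395, 230) [ 12 197 157]
(405, 250) [ 13 201 147]
(425, 225) [ 12 199 160]
(383, 215) [ 14 200 172]
```

```bash
cat > ch.py <<'E'
from h import *
yaw=np.deg2rad(150.4);C=np.array([.5339,.2341,0])
Rz=Ro.from_euler('z',yaw).as_matrix()
W=lambda p:C+np.asarray(p)@Rz.T/1000
Own=lambda X:(np.asarray(X)-C)@Rz*1000
E
python3 - <<'E'
from ch import *
from bench import r
for n in("top","side"):
    c=r.camera_info(n);im=cv2.imread(f"pics/{n}0.png");D=np.load(f"pics/{n}0.npy")
    print(n,"pivot",proj(c,W([-97,-30,97])).round(0))
    for q in(1,1.15,1.3,1.45,1.6):
        a=q-.61;print(q,proj(c,W([-97,-30+75*np.cos(a),97+75*np.sin(a)])).round(1))
    print("lid corners",proj(c,W([[-85,-120,110],[-85,120,110],[85,120,110],[85,-120,110]])).round(0).tolist())
    g=cv2.cvtColor(im,cv2.COLOR_BGR2GRAY)
    # pencil lines
    poly=proj(c,W([[-50,-40,110],[-50,40,110],[20,40,110],[20,-40,110]])).astype(np.int32)
    m=np.zeros_like(g);cv2.fillPoly(m,[poly],255)
    bg=cv2.medianBlur(g,15);d=((bg.astype(int)-g)>25)&(m>0)
    nn,lab,st,cen=cv2.connectedComponentsWithStats(d.astype(np.uint8))
    for i in range(1,nn):
        if st[i,4]<6:continue
        v,u=np.where(lab==i);w=(bg.astype(int)-g)[v,u]
        P=Own(onz(c,np.c_[u,v],.11));print("line",st[i,4],np.average(P,0,w).round(1),P[:,0].min().round(),P[:,0].max().round(),np.polyfit(P[:,0],P[:,1],1).round(3))
    hs=cv2.cvtColor(im,cv2.COLOR_BGR2HSV)
    x,y,w,h=(225,168,65,40) if n=="top" else (290,140,60,60)
    b=cv2.inRange(hs[y:y+h,x:x+w],(0,0,105 if n=="top" else 115),(180,50,255))
    for rr in range(h):
        uu=np.where(b[rr])[0]
        if len(uu)and len(uu)<30:print(rr+y,(uu+x).tolist(),end=" ")
E
```

```text
top pivot [[239. 181.]]
1 [[260.  191.7]]
1.15 [[257.8 190.2]]
1.3 [[255.2 188.4]]
1.45 [[252.2 186.4]]
1.6 [[248.8 184.3]]
lid corners [[208.0, 169.0], [285.0, 211.0], [253.0, 268.0], [175.0, 224.0]]
line 18 [-15.2 -23.3 110. ] -33.0 2.0 [ 2.200e-02 -2.287e+01]
line 22 [-15.8  22.7 110. ] -35.0 1.0 [7.0000e-03 2.2834e+01]
186 [249, 250, 251, 252, 253, 259, 260, 268, 269, 270, 271, 272, 273, 274, 275, 276, 277, 278, 279, 280, 281, 282, 283, 284, 285, 286, 287, 288, 289] 187 [251, 252, 253, 254, 255, 271, 272, 273, 274, 275, 276, 277, 278, 279, 280, 281, 282, 283, 284, 285, 286, 287, 288, 289] 188 [253, 254, 255, 256, 264, 276, 277, 278, 279, 280, 281, 282, 283, 284, 285, 286, 287, 288, 289] 189 [255, 256, 265, 266, 267, 268, 269, 270, 278, 280, 281, 282, 283, 284, 285, 286, 287, 288, 289] 190 [267, 268, 269, 270, 271, 272, 274, 284, 286, 287, 288, 289] 191 [268, 269, 270, 271, 272, 273, 274, 275, 276, 287, 288, 289] 192 [260, 261, 269, 270, 271, 272, 273, 274, 275, 276, 277, 278, 279, 280, 288, 289] 193 [271, 272, 273, 275, 276, 277, 278, 279, 280, 281, 282, 284] 194 [276, 277, 278, 
[... 2511 characters left out ...]
 330, 331, 332, 333, 334, 335, 336, 337, 338] 192 [322, 323, 324, 325, 330, 333, 334, 335, 337, 339, 340, 342, 343] 193 [324, 326, 328, 329, 330, 331, 332, 333, 334, 335, 336, 337, 338, 339, 340, 342, 344] 194 [328, 329, 330, 331, 332, 333, 335, 337, 338, 339, 340, 341, 343, 346] 195 [327, 328, 330, 331, 333, 334, 335, 337, 341, 343, 344, 345, 346] 196 [324, 325, 326, 329, 330, 332, 333, 335, 336, 338, 340, 343, 344, 345, 346, 347] 197 [324, 325, 326, 330, 331, 333, 335, 337, 338, 340, 341, 342, 344, 346, 347, 348] 198 [323, 324, 325, 326, 331, 332, 333, 334, 337, 338, 340, 341, 342, 343, 345, 348] 199 [323, 328, 329, 330, 332, 333, 334, 335, 336, 337, 339, 340, 344, 345, 346, 347, 348, 349]
```

```bash
cat > go.py <<'E'
from ch import *
from bench import r
def rel(pos,ydir,tilt=None):
    "shift & turn, tool axes, from present pose to TCP pos, tool down, closing axis along ydir (either sense)"
    o=r.get_obs();R0=Ro.from_rotvec(o["orientation"]).as_matrix()
    y=np.array([ydir[0],ydir[1],0.]);y/=np.linalg.norm(y);z=np.array([0,0,-1.])
    for s in(1,-1):
        R1=np.c_[np.cross(s*y,z),s*y,z]
        print("shift",(R0.T@(np.asarray(pos)-o["tcp_pos"])).round(4),"turn",Ro.from_matrix(R0.T@R1).as_rotvec().round(4))
    print("j7",o["joints"][[0,6]].round(2),"tcp",o["tcp_pos"].round(4),"f",o["contact_force"].round(1),"w",round(o["grip_width"],4),"\n axes",R0.round(3).tolist())
yc=Rz[:,1]
E
python3 - <<'E'
from go import *
p=W([-101,18,0]);p[2]=.26
print(p);rel(p,yc)
E
```

```text
[0.61282803 0.16856096 0.26      ]
shift [-0.5256 -0.3171  0.0436] turn [-4.0000e-04 -2.3000e-03 -2.9538e+00]
shift [-0.5256 -0.3171  0.0436] turn [-0.0016  0.0003  0.1878]
j7 [-1.35 -0.08] tcp [0.2178 0.6385 0.303 ] f [ 0.1  0.3 -0.8] w 0.0854 
 axes [[-0.946, 0.323, -0.0], [0.323, 0.946, -0.002], [-0.0, -0.002, -1.0]]
```

Rows: waypoints at 13 rows of .05 . First call: 5 rows to (-.21,-.127).

Call:
drive_effector([
  [-0.042,-0.025,0,0,0,0.06],
  [-0.084,-0.05,0,0,0,0.12],
  [-0.126,-0.075,0,0,0,0.188],
  [-0.168,-0.1,0,0,0,0.188],
  [-0.21,-0.126,0,0,0,0.188],
], aperture=0, clamp_n=20)

```text
clock: 0.6
tcp_pos: [0.3769, 0.45, 0.3036]
orientation: [-0.803, -3.037, 0.001]
contact_force: [0.8, 0.8, 0.3]
grip_width: 0.012
gripper_force: 0.0
```

```bash
python3 - <<'E'
from go import *
p=W([-101,18,0]);p[2]=.26
rel(p,yc)
E
```

```text
shift [-0.3442 -0.1282  0.0437] turn [0.0000e+00 7.0000e-04 3.1416e+00]
shift [-0.3442 -0.1282  0.0437] turn [-0.0004  0.     -0.    ]
j7 [-1.08  0.12] tcp [0.3769 0.45   0.3036] f [0.8 0.8 0.3] w 0.012 
 axes [[-0.869, 0.494, -0.0], [0.494, 0.869, -0.0], [-0.0, -0.0, -1.0]]
```

Call:
drive_effector([
  [-0.046,-0.017,0,0,0,0],
  [-0.092,-0.034,0,0,0,0],
  [-0.138,-0.051,0,0,0,0],
  [-0.184,-0.068,0,0,0,0],
  [-0.184,-0.068,0,0,0,0],
])

```text
clock: 1.1
tcp_pos: [0.5072, 0.2938, 0.3039]
orientation: [0.82, 3.029, -0.005]
contact_force: [-0.1, -0.0, 0.8]
grip_width: 0.0002
gripper_force: 0.0
```

```bash
python3 - <<'E'
from go import *
p=W([-101,18,0]);p[2]=.26
rel(p,yc)
c=r.camera_info("wrist");p,d=r.grab_frame("wrist");cv2.imwrite("pics/w1.png",p)
print((-c["R"].T@c["t"]).round(3),c["R"].round(3).tolist())
print(proj(c,W([[-15,20,110],[-15,-20,110]])))
E
```

```text
shift [-0.1542 -0.0547  0.0446] turn [0.0061 0.0032 3.1292]
shift [-0.1542 -0.0547  0.0446] turn [-0.002   0.0039 -0.0124]
j7 [-0.8   0.48] tcp [0.5072 0.2938 0.3039] f [-0.1 -0.   0.8] w 0.0002 
 axes [[-0.863, 0.505, 0.002], [0.505, 0.863, -0.004], [-0.004, -0.002, -1.0]]
[0.445 0.331 0.374] [[0.505, 0.863, -0.002], [0.827, -0.483, 0.289], [0.249, -0.148, -0.957]]
[[249.05959506 268.73312338]
 [294.5320991  268.33056221]]
```

View pics/w1.png

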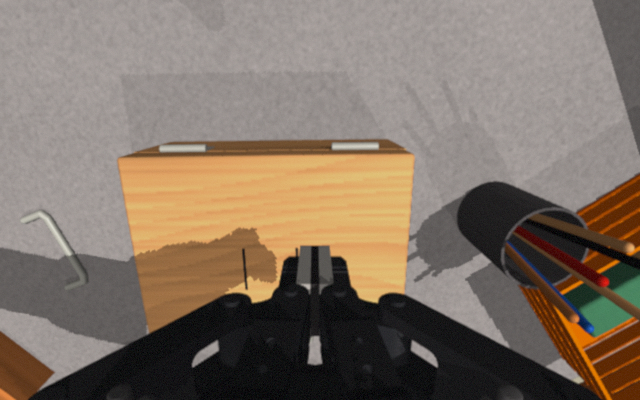

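The wrist view shows the lid with line a at about (245,268). Line b is at (297,255), partly hidden by the fingers. The hinges are at the top, so the front is toward the bottom. I'll go on to the hook.

Call:
drive_effector([
  [-0.045,-0.016,0,0,0,0],
  [-0.09,-0.032,0,0,0,0],
  [-0.135,-0.048,0,0,0,0],
  [-0.154,-0.055,0.01,0,0,0],
  [-0.154,-0.055,0.01,0,0,0],
])

```text
clock: 1.65
tcp_pos: [0.6099, 0.1748, 0.2923]
orientation: [-0.81, -3.034, 0.004]
contact_force: [0.2, -0.3, -0.4]
grip_width: 0.0001
gripper_force: 0.0
```

```bash
python3 - <<'E'
from go import *
p=W([-101,18,0]);p[2]=.24
rel(p,yc)
c=r.camera_info("top");p,d=r.grab_frame("top");cs=r.camera_info("side");ps,d=r.grab_frame("side")
R=lambda im,x,y,w,h,f:cv2.resize(im[y:y+h,x:x+w],None,fx=f,fy=f,interpolation=cv2.INTER_CUBIC)
cv2.imwrite("pics/c1.png",np.hstack([R(p,195,130,100,125,4),R(ps,260,90,100,125,4)]))
E
```

```text
shift [-0.0056 -0.0038  0.0524] turn [-3.0000e-04  4.4000e-03  3.1367e+00]
shift [-0.0056 -0.0038  0.0524] turn [-0.0028 -0.0002 -0.0049]
j7 [-0.57  0.78] tcp [0.6099 0.1748 0.2923] f [ 0.2 -0.3 -0.4] w 0.0001 
 axes [[-0.867, 0.498, -0.002], [0.498, 0.867, -0.002], [0.0, -0.003, -1.0]]
```

View pics/c1.png

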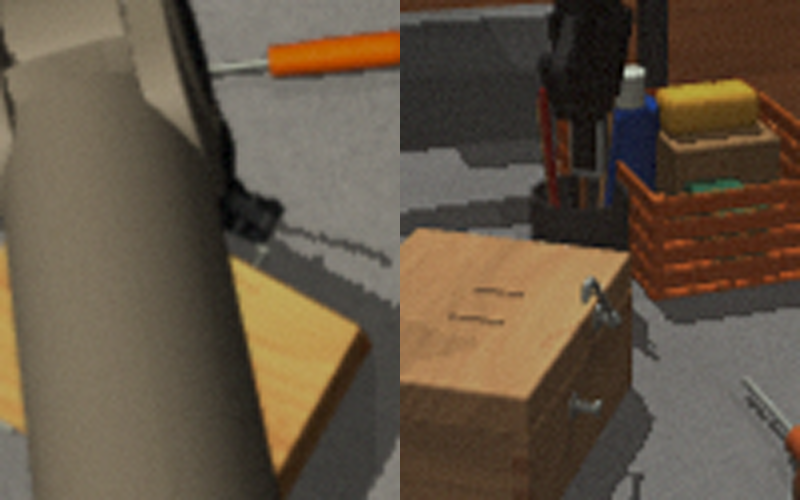

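The side crop puts the hook end at about (306,161), so q is about 1.35. The fingers are above it, so I'll push down.

Call:
drive_effector([
  [-0.006,-0.004,0.025,0,0,-0.005],
  [-0.006,-0.004,0.05,0,0,-0.005],
  [-0.006,-0.004,0.065,0,0,-0.005],
  [-0.006,-0.004,0.08,0,0,-0.005],
  [-0.006,-0.004,0.095,0,0,-0.005],
])

```text
clock: 2.25
tcp_pos: [0.6122, 0.1729, 0.1986]
orientation: [0.792, 3.04, 0.002]
contact_force: [0.9, 0.1, 0.7]
grip_width: 0.0002
gripper_force: 0.4
```

Call:
drive_effector([
  [0,0,0.01,0,0,0],
  [0,0,0.02,0,0,0],
  [0,0,0.028,0,0,0],
  [0,0,0.033,0,0,0],
  [0,0,0.035,0,0,0],
])

```text
clock: 2.75
tcp_pos: [0.6124, 0.1715, 0.1635]
orientation: [-0.795, -3.039, -0.0]
contact_force: [0.6, -0.6, 0.5]
grip_width: -0.0
gripper_force: 0.3
```

```bash
python3 - <<'E'
from go import *
p=W([-101,18,0]);p[2]=.155
rel(p,yc)
E
```

```text
shift [-0.0018 -0.0023  0.0085] turn [ 2.0000e-04  2.0000e-04 -3.1369e+00]
shift [-0.0018 -0.0023  0.0085] turn [ 0.0001 -0.0001  0.0047]
j7 [-0.53  0.83] tcp [0.6124 0.1715 0.1635] f [ 0.6 -0.6  0.5] w -0.0 
 axes [[-0.872, 0.49, -0.0], [0.49, 0.872, 0.0], [0.0, 0.0, -1.0]]
```

Call:
drive_effector([
  [0,0,0.003,0,0,0],
  [0,0,0.006,0,0,0],
  [0,0,0.009,0,0,0],
  [0,0,0.011,0,0,0],
  [0,0,0.011,0,0,0],
])

```text
clock: 3.25
tcp_pos: [0.6122, 0.1713, 0.1526]
orientation: [-0.795, -3.039, 0.001]
contact_force: [-0.6, 0.4, 0.1]
grip_width: -0.0002
gripper_force: 0.1
```

```bash
python3 - <<'E'
from go import *
c=r.camera_info("side");ps,d=r.grab_frame("side")
for q in(0,.1,.3):print(q,proj(c,W([-97,-30+75*np.cos(q-.61),97+75*np.sin(q-.61)])).round(1))
cv2.imwrite("pics/c2.png",cv2.resize(ps[100:225,260:360],None,fx=4,fy=4,interpolation=cv2.INTER_CUBIC))
E
```

```text
0 [[306.8 193.5]]
0.1 [[306.4 192.1]]
0.3 [[305.6 188.6]]
```

View pics/c2.png

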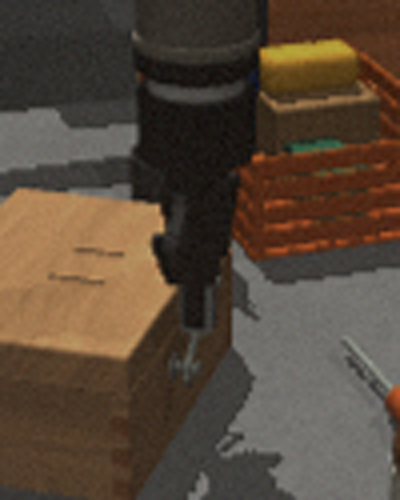

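The hook end is at about (306,191), nearly on its stud. I'll keep pressing until the force rises.

Call:
drive_effector([
  [0,0,0.002,0,0,0],
  [0,0,0.004,0,0,0],
  [0,0,0.005,0,0,0],
  [0,0,0.005,0,0,0],
])

```text
clock: 3.7
tcp_pos: [0.6129, 0.1718, 0.1503]
orientation: [0.795, 3.038, 0.003]
contact_force: [-6.6, -0.6, 17.8]
grip_width: -0.0001
gripper_force: 8.9
```

Call:
drive_effector([
  [0,0,0.002,0,0,0],
  [0,0,0.004,0,0,0],
  [0,0,0.004,0,0,0],
])

```text
clock: 4.0
tcp_pos: [0.6133, 0.1721, 0.149]
orientation: [0.795, 3.038, 0.005]
contact_force: [-13.7, -3.1, 38.3]
grip_width: -0.0004
gripper_force: 18.8
```

The hook is firmly on its stud at 38 N. I'll retreat and measure the dividers from the first pictures.

Call:
drive_effector([
  [0,0,-0.03,0,0,0],
  [0,0,-0.08,0,0,0],
  [0,0,-0.13,0,0,0],
  [0,0,-0.17,0,0,0],
])

```text
clock: 4.4
tcp_pos: [0.6126, 0.1713, 0.317]
orientation: [0.795, 3.037, 0.002]
contact_force: [1.0, 1.1, -0.3]
grip_width: 0.0002
gripper_force: 0.0
```

```bash
python3 - <<'E'
from go import *
t=cv2.imread("pics/top0.png");s=cv2.imread("pics/side0.png");c=r.camera_info("top");cs=r.camera_info("side")
def show(im,x,y,w,h):
    g=cv2.cvtColor(im[y:y+h,x:x+w],cv2.COLOR_BGR2HSV)
    print("cols",x,"..")
    for i in range(h):print(y+i,"".join("#" if a<70 and b>75 else "+" if a<110 else "." for a,b in g[i,:,1:]))
show(t,382,198,56,52);show(s,308,238,40,66)
# block yaw from top-face edges
D=np.load("pics/top0.npy");v,u=np.mgrid[180:265,370:440].reshape(2,-1)
P=dep(c,np.c_[u,v],D);hsv=cv2.cvtColor(t,cv2.COLOR_BGR2HSV)[v,u]
k=(abs(P[:,2]-.055)<.012)&(hsv[:,1]>120)&(hsv[:,2]>110);Q=onz(c,np.c_[u,v][k],.055)
print(cv2.minAreaRect((Q[:,:2]*1000).astype(np.float32)))
E
```

```text
cols 382 ..
198 ###################++....................++++###########
199 ##############+++........................++++###########
200 ##########++.............................++++###########
201 ######+..................................+++++##########
202 #+........................................++++##########
203 ..........................................++++##########
204 ..............................++..........++++##########
205 ..........................+######.....#+..+++++#########
206 .......................++########+...+##+.+++++#########
207 ......................+#########+++++++#+.+++++#########
208 .....................#######++++++++..++...+++++########
209 ..................+###+++++++.++...........+++++++######
210 .................#++++++...................+++++++######
211 ............##+##+++++......................+++++#######
212 ...........###+++++.........................+++++#######
213 ..........++##+++...
[... 4617 characters left out ...]
.........+##
291 ....................+++++.............##
292 ....................+++++.............+#
293 ....................+++++..............+
294 ....................+++++...............
295 ....................++++++.+............
296 ....................+++++++###..........
297 ....................++++++####+.........
298 ....................+++++#####+.........
299 .....................++++++++++.........
300 .....................++++++++++.........
301 ......................++++++++..........
302 .......................++++++...........
303 .......................+++.+............
((510.844482421875, -243.89434814453125), (149.9320831298828, 120.91358184814453), 11.137460708618164)
```

```bash
python3 - <<'E'
from go import *
c=r.camera_info("top");cs=r.camera_info("side")
print(tri(c,(409.5,206.7),cs,(324,254.5)))
b=np.deg2rad(11.1);x=np.array([np.cos(b),np.sin(b),0]);y=np.array([-x[1],x[0],0]);B=np.array([.5108,-.2439,0])
S=B+.04*x;print("slot",S)
for n,k in(("top",c),("side",cs)):
    print(n,"origin upright",proj(k,S+[0,0,.141]).round(1),"bowtop",proj(k,S+[0,0,.1545]).round(1),"slot ends",proj(k,S+[0,0,.055]+np.outer([-.0435,.0435],y)).round(1).tolist())
T=onz(c,[(409.5,206.7)],.150)[0];print(T,(T-B)@x,(T-B)@y)
rel([T[0],T[1],.30],y)
E
```

```text
(array([ 0.54947907, -0.23826178,  0.14120451]), np.float64(0.0024685435268599976))
slot [ 0.55005171 -0.23619912  0.        ]
top origin upright [[408.6 207. ]] bowtop [[409.6 206.3]] slot ends [[417.8, 207.9], [387.6, 214.4]]
side origin upright [[324.7 253.8]] bowtop [[324.7 247.9]] slot ends [[334.2, 303.2], [315.1, 276.5]]
[ 0.54954061 -0.23672295  0.15      ] 0.03939761877334092 -0.00041562852165683353
shift [-0.1449 -0.3866  0.0165] turn [ 0.0012  0.002  -0.7059]
shift [-0.1449 -0.3866  0.0165] turn [ 2.6000e-03 -1.5000e-03  2.4357e+00]
j7 [-0.56  0.79] tcp [0.6126 0.1713 0.317 ] f [ 1.   1.1 -0.3] w 0.0002 
 axes [[-0.872, 0.49, 0.002], [0.49, 0.872, 0.001], [-0.001, 0.002, -1.0]]
```

Call:
drive_effector([
  [-0.017,-0.045,0,0,0,-0.14],
  [-0.034,-0.09,0,0,0,-0.28],
  [-0.051,-0.135,0,0,0,-0.42],
  [-0.068,-0.18,0,0,0,-0.56],
  [-0.085,-0.225,0,0,0,-0.7],
], aperture=0.085)

```text
clock: 4.9
tcp_pos: [0.5756, -0.0682, 0.314]
orientation: [-0.305, 3.126, -0.0]
contact_force: [1.2, 0.1, -0.2]
grip_width: 0.072
gripper_force: 0.0
```

```bash
python3 - <<'E'
from go import *
rel([.5495,-.237,.30],[-.1925,.981])
E
```

```text
shift [ 0.0582 -0.1606  0.014 ] turn [-0.0001  0.0004  0.0004]
shift [ 0.0582 -0.1606  0.014 ] turn [-6.0000e-04 -1.0000e-04 -3.1412e+00]
j7 [-0.15  1.84] tcp [ 0.5756 -0.0682  0.314 ] f [ 1.2  0.1 -0.2] w 0.072 
 axes [[-0.981, -0.193, 0.0], [-0.193, 0.981, 0.0], [-0.0, -0.0, -1.0]]
```

Call:
drive_effector([
  [0.017,-0.047,0,0,0,0],
  [0.034,-0.094,0,0,0,0],
  [0.051,-0.141,0,0,0,0],
  [0.058,-0.16,0.014,0,0,0],
  [0.058,-0.16,0.014,0,0,0],
])

```text
clock: 5.4
tcp_pos: [0.5467, -0.2388, 0.2985]
orientation: [0.283, -3.126, 0.002]
contact_force: [-0.0, 0.4, -0.3]
grip_width: 0.0852
gripper_force: 0.0
```

```bash
python3 - <<'E'
from go import *
rel([.5495,-.237,.161],[-.1925,.981])
c=r.camera_info("wrist");p,d=r.grab_frame("wrist");cv2.imwrite("pics/w2.png",p)
print(proj(c,[[.5495,-.237,.141],[.5495,-.237,.1545]]))
E
```

```text
shift [-0.0035  0.0014  0.1375] turn [-0.0007 -0.0031 -0.0129]
shift [-0.0035  0.0014  0.1375] turn [-4.9000e-03  1.1000e-03  3.1287e+00]
j7 [0.09 2.16] tcp [ 0.5467 -0.2388  0.2985] f [-0.   0.4 -0.3] w 0.0852 
 axes [[-0.984, -0.18, -0.003], [-0.18, 0.984, -0.001], [0.003, -0.001, -1.0]]
[[316.66676391 212.91609124]
 [316.76055607 219.15053708]]
```

View pics/w2.png

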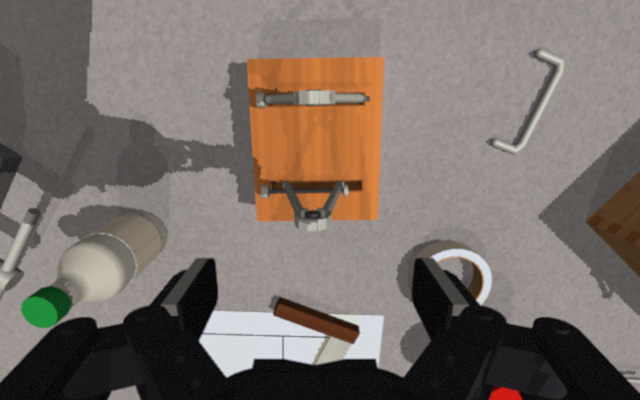

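The wrist view shows the dividers' bow at (313,218), centred between the fingers to about 2 mm. The nut is at (264,187), on the left (-y) side. I'll descend.

Call:
drive_effector([
  [-0.002,0,0.03,0,0,-0.013],
  [-0.003,0,0.07,0,0,-0.013],
  [-0.003,0,0.11,0,0,-0.013],
  [-0.003,0,0.13,0,0,-0.013],
  [-0.003,0,0.137,0,0,-0.013],
])

```text
clock: 5.95
tcp_pos: [0.5518, -0.2311, 0.1606]
orientation: [0.32, -3.122, -0.004]
contact_force: [0.3, 1.4, 0.8]
grip_width: 0.0855
gripper_force: 0.0
```

```bash
python3 - <<'E'
from go import *
rel([.5495,-.238,.161],[-.1925,.981])
E
```

```text
shift [ 0.0036 -0.0063 -0.0004] turn [ 0.003  -0.0031  0.0104]
shift [ 0.0036 -0.0063 -0.0004] turn [ 0.0049  0.0047 -3.1312]
j7 [0.12 2.21] tcp [ 0.5518 -0.2311  0.1606] f [0.3 1.4 0.8] w 0.0855 
 axes [[-0.979, -0.203, -0.004], [-0.203, 0.979, 0.002], [0.003, 0.003, -1.0]]
```

Call:
drive_effector([
  [0.0036,-0.0063,0,0,0,0.01],
  [0.0036,-0.0063,0,0,0,0.01],
  [0.0036,-0.0063,0,0,0,0.01],
  [0.0036,-0.0063,0,0,0,0.01],
])

```text
clock: 6.35
tcp_pos: [0.5506, -0.241, 0.1642]
orientation: [-0.3, 3.125, -0.001]
contact_force: [0.7, 0.0, -0.2]
grip_width: 0.0853
gripper_force: 0.0
```

```bash
python3 - <<'E'
from go import *
rel([.5495,-.238,.161],[-.1925,.981])
E
```

```text
shift [0.0005 0.0031 0.0032] turn [-0.0009  0.0021 -0.0027]
shift [0.0005 0.0031 0.0032] turn [3.3000e-03 1.5000e-03 3.1389e+00]
j7 [0.13 2.22] tcp [ 0.5506 -0.241   0.1642] f [ 0.7  0.  -0.2] w 0.0853 
 axes [[-0.982, -0.19, 0.002], [-0.19, 0.982, -0.001], [-0.002, -0.001, -1.0]]
```

Call:
drive_effector([
  [0,0.003,0.002,0,0,0],
  [0,0.003,0.002,0,0,0],
  [0,0.003,0.002,0,0,0],
  [0,0.003,0.002,0,0,0],
  [0,0.003,0.002,0,0,0],
], aperture=0.034, clamp_n=20)

```text
clock: 6.85
tcp_pos: [0.55, -0.2387, 0.1617]
orientation: [-0.299, 3.125, -0.003]
contact_force: [0.3, -2.5, 3.1]
grip_width: 0.0337
gripper_force: 2.8
```

```bash
python3 - <<'E'
from go import *
rel([.5495,-.238,.161],[-.1925,.981]);print(r.get_obs()["gripper_force"])
E
```

```text
shift [0.0003 0.0008 0.0007] turn [-0.0018  0.0017 -0.003 ]
shift [0.0003 0.0008 0.0007] turn [2.7000e-03 2.9000e-03 3.1386e+00]
j7 [0.13 2.21] tcp [ 0.55   -0.2387  0.1617] f [ 0.3 -2.5  3.1] w 0.0337 
 axes [[-0.982, -0.19, 0.002], [-0.19, 0.982, -0.001], [-0.002, -0.002, -1.0]]
2.7567708055721596
```

Call:
drive_effector([
  [0,0,0,0,0,0],
  [0,0,0,0,0,0],
  [0,0,-0.01,0,0,0],
  [0,0,-0.025,0,0,0],
  [0,0,-0.045,0,0,0],
], aperture=0.0297, clamp_n=20)

```text
clock: 7.35
tcp_pos: [0.5486, -0.2371, 0.2062]
orientation: [0.3, -3.125, -0.002]
contact_force: [0.0, 0.1, -0.7]
grip_width: 0.0297
gripper_force: 7.7
```

Call:
drive_effector([
  [0,0,-0.025,0,0,0],
  [0,0,-0.05,0,0,0],
  [0,0,-0.075,0,0,0],
  [0,0,-0.09,0,0,0],
  [0,0,-0.09,0,0,0],
])

```text
clock: 7.85
tcp_pos: [0.5501, -0.238, 0.299]
orientation: [-0.3, 3.123, -0.002]
contact_force: [-0.2, 0.2, -0.5]
grip_width: 0.0295
gripper_force: 7.7
```

```bash
python3 - <<'E'
from go import *
cs=r.camera_info("side");ps,d=r.grab_frame("side")
cv2.imwrite("pics/c3.png",cv2.resize(ps[120:320,240:420],None,fx=3,fy=3,interpolation=cv2.INTER_CUBIC))
p=W([-15,0,0]);p[2]=.31;print(p)
rel(p,yc)
E
```

```text
[0.54694242 0.22669087 0.31      ]
shift [-0.0858  0.4564 -0.0128] turn [-2.8000e-03  2.0000e-04 -2.4335e+00]
shift [-0.0858  0.4564 -0.0128] turn [2.00e-04 2.20e-03 7.08e-01]
j7 [0.09 2.17] tcp [ 0.5495 -0.2377  0.2973] f [-0.1  0.  -1.7] w 0.0296 
 axes [[-0.982, -0.19, 0.002], [-0.19, 0.982, -0.0], [-0.002, -0.001, -1.0]]
```

View pics/c3.png

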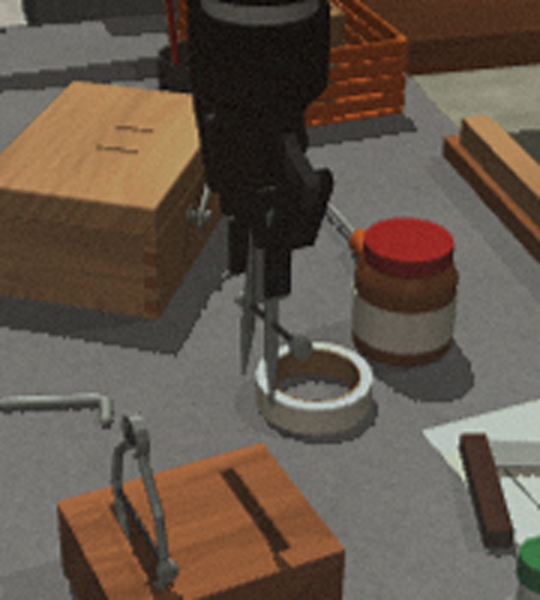

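The dividers are held clear of the block, with points at about (322,244) and (331,254). The hook is down and the calipers are untouched. I'll carry the dividers over to the lid.

Call:
drive_effector([
  [-0.003,0.02,0,0,0,0.04],
  [-0.01,0.055,0,0,0,0.12],
  [-0.018,0.095,0,0,0,0.22],
  [-0.025,0.135,0,0,0,0.32],
  [-0.033,0.175,0,0,0,0.42],
])

```text
clock: 8.4
tcp_pos: [0.5473, -0.058, 0.2947]
orientation: [-0.365, -3.118, 0.0]
contact_force: [0.8, 1.0, -1.6]
grip_width: 0.03
gripper_force: 7.7
```

Call:
drive_effector([
  [0.007,0.04,-0.005,0,0,0.1],
  [0.014,0.08,-0.01,0,0,0.2],
  [0.018,0.12,-0.012,0,0,0.28],
  [0.018,0.15,-0.012,0,0,0.28],
  [0.018,0.15,-0.012,0,0,0.28],
])

```text
clock: 8.9
tcp_pos: [0.5643, 0.0966, 0.3065]
orientation: [-0.777, -3.041, -0.002]
contact_force: [-0.4, -0.1, -1.4]
grip_width: 0.0302
gripper_force: 7.7
```

```bash
python3 - <<'E'
from go import *
p=W([-15,0,0]);p[2]=.31
rel(p,yc)
E
```

```text
shift [ 0.0777  0.1058 -0.0032] turn [ 4.3000e-03  8.0000e-04 -3.1254e+00]
shift [ 0.0777  0.1058 -0.0032] turn [ 0.0005 -0.0028  0.0162]
j7 [-0.49  0.88] tcp [0.5643 0.0966 0.3065] f [-0.4 -0.1 -1.4] w 0.0302 
 axes [[-0.877, 0.48, -0.002], [0.48, 0.877, 0.002], [0.003, 0.001, -1.0]]
```

Call:
drive_effector([
  [0.025,0.034,0,0,0,0.008],
  [0.05,0.068,0,0,0,0.016],
  [0.07,0.095,0,0,0,0.016],
  [0.078,0.106,0,0,0,0.016],
  [0.078,0.106,0,0,0,0.016],
])

```text
clock: 9.4
tcp_pos: [0.5475, 0.2226, 0.3068]
orientation: [-0.809, -3.034, 0.001]
contact_force: [-0.5, -0.8, -1.6]
grip_width: 0.0304
gripper_force: 7.7
```

Call:
drive_effector([
  [0,0,0.01,0,0,0],
  [0,0,0.02,0,0,0],
  [0,0,0.03,0,0,0],
  [0,0,0.03,0,0,0],
  [0,0,0.03,0,0,0],
])

```text
clock: 9.9
tcp_pos: [0.5485, 0.2203, 0.2774]
orientation: [-0.816, -3.033, 0.001]
contact_force: [0.1, -0.1, -0.7]
grip_width: 0.0293
gripper_force: 7.7
```

```bash
python3 - <<'E'
from go import *
p=W([-15,0,0]);p[2]=.285
rel(p,yc)
cs=r.camera_info("side");ps,d=r.grab_frame("side");cv2.imwrite("pics/s4.png",ps)
pw,d=r.grab_frame("wrist");cv2.imwrite("pics/w4.png",pw)
a=cv2.resize(ps[125:200,240:320],None,fx=5,fy=5,interpolation=cv2.INTER_CUBIC)
b=cv2.resize(pw[200:400,210:430],(412,375),interpolation=cv2.INTER_CUBIC)
cv2.imwrite("pics/c4.png",np.hstack([a,b[:,:400]]))
E
```

```text
shift [ 0.0045  0.0048 -0.0076] turn [-6.0000e-04  1.4000e-03  3.1324e+00]
shift [ 0.0045  0.0048 -0.0076] turn [-0.0009 -0.0004 -0.0092]
j7 [-0.66  0.64] tcp [0.5485 0.2203 0.2774] f [ 0.1 -0.1 -0.7] w 0.0293 
 axes [[-0.865, 0.502, -0.001], [0.502, 0.865, -0.001], [0.0, -0.001, -1.0]]
```

View pics/c4.png

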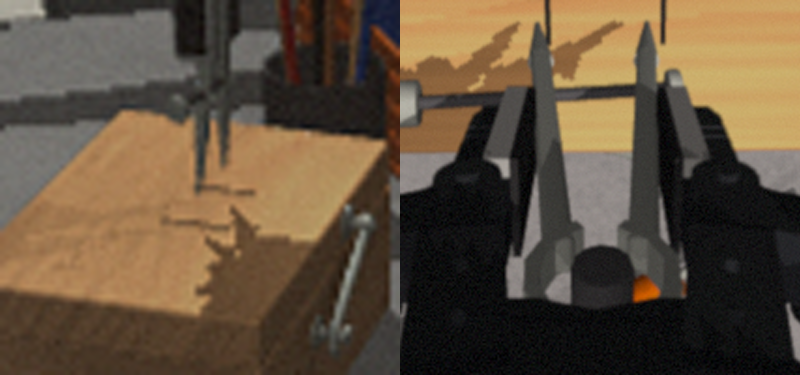

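Left crop (side view): the points are above the lid, just behind the lines, and the hook is closed. Right crop (wrist view): the tips are at about (285,213) and (341,212), with line ends at about (290,222) and (351,222). I'll compute the correction from the wrist view.

```bash
cat > wm.py <<'E'
from go import *
def meas(f,box,tipz,show=True):
    c=r.camera_info("wrist")
    im=cv2.imread(f);g=cv2.cvtColor(im,cv2.COLOR_BGR2GRAY).astype(int);h=cv2.cvtColor(im,cv2.COLOR_BGR2HSV)
    x,y,w,hh=box
    print("cols",x)
    for i in range(y,y+hh):print(i,"".join("#" if s<75 and v>60 else ("o" if v<85 else ".") for s,v in h[i,x:x+w,1:]))
def own(uv,z):
    return Own(onz(r.camera_info("wrist"),uv,z)).round(1)
E
python3 - <<'E'
from wm import *
meas("pics/w4.png",(278,180,80,46),0)
print(own([(284.8,213),(341.4,212)],.1285),own([(290,222),(351,222)],.11))
E
```

```text
cols 278
180 .........oo.............................................................oo......
181 .........oo.............................................................oo......
182 .........oo.............................................................oo......
183 .........oo.............................................................oo......
184 .........oo.............................................................oo......
185 .........oo.............................................................oo......
186 .........oo.............................................................oo......
187 .........oo.............................................................oo......
188 .........oo.............................................................oo......
189 .........oo.............................................................oo......
190 ..........o.............................................................oo......
191 ..........o.............................................................oo......
192 ..........o........................................................
[... 2204 characters left out ...]
#####......o.......
219 ...######.oo.................................................######.....o.......
220 ...#######oo.................................................######.....o.......
221 ...#######oo.................................................o#####.....o.......
222 ...#######oo................................................#######.....o.......
223 ...########o................................................########............
224 ...########.................................................o#######............
225 ..#########................................................#########............
[[-20.5  24.7 128.5]
 [-20.1 -14.5 128.5]] [[-33.9  22.8 110. ]
 [-34.3 -23.4 110. ]]
```

Call:
drive_effector([
  [0.002,0.002,0,0,0,0],
  [0.005,0.005,0.003,0,0,-0.009],
  [0.005,0.005,0.006,0,0,-0.009],
  [0.005,0.005,0.006,0,0,-0.009],
  [0.005,0.005,0.006,0,0,-0.009],
], aperture=0.032)

```text
clock: 10.5
tcp_pos: [0.5466, 0.2278, 0.2717]
orientation: [-0.801, -3.037, 0.0]
contact_force: [-0.6, -0.4, -0.5]
grip_width: 0.0321
gripper_force: 6.2
```

```bash
cat >> wm.py <<'E'
def look(n):
    c=r.camera_info("wrist");im,D=r.grab_frame("wrist");cv2.imwrite(n,im)
    h=cv2.cvtColor(im,cv2.COLOR_BGR2HSV);o=r.get_obs();zt=o["tcp_pos"][2]-.1489
    m=((h[...,1]<75)&(h[...,2]>60)).astype(np.uint8);m[:150]=0;m[300:]=0;m[:,:240]=0;m[:,400:]=0
    nn,lab,st,_=cv2.connectedComponentsWithStats(m)
    tips=[]
    for x0,x1 in((250,318),(318,390)):
        v,u=np.where(m[:,x0:x1]);u=u+x0
        # topmost row having 3+ px below it in same column
        ok=[(b,a) for a,b in zip(v,u) if m[a:a+6,b].sum()>=5]
        t=min(a for b,a in ok);us=[b for b,a in ok if a<=t+1];tips.append((np.mean(us),t))
    T=np.array(tips)
    c2=c;g=cv2.cvtColor(im,cv2.COLOR_BGR2GRAY).astype(int);L=[]
    for side in(0,1):
        pts=[]
        for v in range(150,int(T[side,1])-4):
            x0=int(T[side,0])-18;row=g[v,x0:x0+37];b=np.median(row)-row
            w=np.clip(b-25,0,None)
            k=np.argmax(w);w[:max(0,k-2)]=0;w[k+3:]=0
            if w.max()>12:pts.append((x0+(w*np.arange(37)).sum()/w.sum(),v))
        P=Own(onz(c,pts,.11));f=np.polyfit(P[:,0],P[:,1],1);L.append(f)
        print("line",len(pts),"x",P[:,0].min().round(1),P[:,0].max().round(1),"y at -15",np.polyval(f,-15).round(2))
    for z in(zt,zt-.004,zt+.004):print("tips z",round(z,4),Own(onz(c,T,z))[:,:2].round(1).tolist())
    uv=T.astype(int)+[0,4];print("px",T.tolist(),"depth z",dep(c,uv,D)[:,2].round(4))
    print("tcp",o["tcp_pos"].round(4),"w",round(o["grip_width"],4),"gf",round(o["gripper_force"],1),"f",o["contact_force"].round(1))
E
python3 - <<'E'
from wm import *
look("pics/w5.png")
E
```

```text
line 26 x -13.9 4.7 y at -15 23.97
line 27 x -14.6 4.7 y at -15 -22.13
tips z 0.123 [[-13.5, 23.0], [-14.2, -22.0]]
tips z 0.119 [[-14.8, 23.5], [-15.5, -22.4]]
tips z 0.127 [[-12.2, 22.6], [-12.9, -21.6]]
px [[280.0, 211.0], [345.3333333333333, 212.0]] depth z [0.1359 0.1395]
tcp [0.5467 0.2277 0.2719] w 0.0321 gf 6.2 f [0.3 0.5 0.2]
```

Call:
drive_effector([
  [0,0,0.003,0,0,0],
  [0,0,0.006,0,0,0],
  [0,0,0.008,0,0,0],
  [0,0,0.008,0,0,0],
  [0,0,0.008,0,0,0],
], aperture=0.0323)

```text
clock: 11.05
tcp_pos: [0.5467, 0.2278, 0.2638]
orientation: [-0.801, -3.038, 0.0]
contact_force: [0.0, -0.1, -1.3]
grip_width: 0.0324
gripper_force: 6.0
```

```bash
python3 - <<'E'
from wm import *
look("pics/w6.png")
ps,d=r.grab_frame("side");cv2.imwrite("pics/s6.png",ps)
c=r.camera_info("side");print(proj(c,W([[-15,23.5,110],[-15,-22.5,110]])).round(1).tolist())
pw=cv2.imread("pics/w6.png")
a=cv2.resize(ps[145:195,260:313],None,fx=7.5,fy=7.5,interpolation=cv2.INTER_CUBIC)
b=cv2.resize(pw[180:280,260:365],(394,375),interpolation=cv2.INTER_CUBIC)
cv2.imwrite("pics/c6.png",np.hstack([a,b]))
E
```

```text
line 25 x -12.2 5.0 y at -15 23.99
line 25 x -12.2 5.1 y at -15 -22.14
tips z 0.115 [[-14.3, 23.7], [-14.2, -22.5]]
tips z 0.111 [[-15.6, 24.1], [-15.6, -22.9]]
tips z 0.119 [[-13.0, 23.2], [-12.9, -22.1]]
px [[279.0, 212.0], [346.0, 212.0]] depth z [0.129  0.1311]
tcp [0.5467 0.2279 0.2639] w 0.0323 gf 6.0 f [-0.2  0.5 -1.6]
[[278.7, 170.1], [284.4, 163.3]]
```

View pics/c6.png

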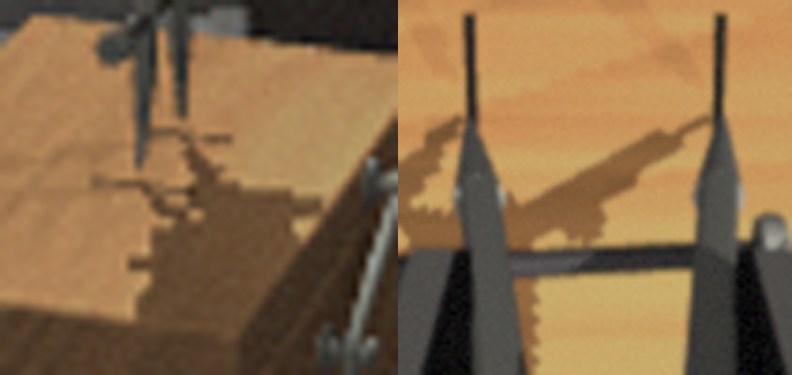

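Wrist crop: both tips sit on their lines. Side crop: the tips are still about 5 mm above the lid. I'll lower gently.

Call:
drive_effector([
  [0,0,0.001,0,0,0],
  [0,0,0.002,0,0,0],
  [0,0,0.003,0,0,0],
  [0,0,0.0035,0,0,0],
  [0,0,0.0035,0,0,0],
])

```text
clock: 11.65
tcp_pos: [0.5466, 0.2278, 0.2603]
orientation: [-0.801, -3.038, 0.0]
contact_force: [0.5, 0.0, -1.5]
grip_width: 0.0324
gripper_force: 6.0
```

Call:
drive_effector([
  [0,0,0,0,0,0],
  [0,0,0,0,0,0],
  [0,0,0,0,0,0],
])

```text
clock: 11.95
tcp_pos: [0.5467, 0.2278, 0.2604]
orientation: [0.801, 3.038, 0.0]
contact_force: [0.2, -0.9, -0.4]
grip_width: 0.0324
gripper_force: 6.0
```

```bash
python3 - <<'E'
from wm import *
look("pics/w7.png")
ps,d=r.grab_frame("side");cv2.imwrite("pics/s7.png",ps)
a=cv2.resize(ps[145:195,260:313],None,fx=7.5,fy=7.5,interpolation=cv2.INTER_CUBIC)
b=cv2.resize(cv2.imread("pics/w7.png")[180:280,260:365],(394,375),interpolation=cv2.INTER_CUBIC)
cv2.imwrite("pics/c7.png",np.hstack([a,b]))
E
```

```text
line 22 x -10.5 4.4 y at -15 23.96
line 22 x -10.4 4.5 y at -15 -22.13
tips z 0.1115 [[-13.6, 23.6], [-13.6, -22.6]]
tips z 0.1075 [[-14.9, 24.0], [-14.9, -23.0]]
tips z 0.1155 [[-12.3, 23.1], [-12.3, -22.2]]
px [[279.0, 211.0], [346.0, 211.0]] depth z [0.1248 0.1252]
tcp [0.5466 0.2279 0.2604] w 0.0325 gf 6.0 f [ 0.7 -0.6 -0. ]
```

View pics/c7.png

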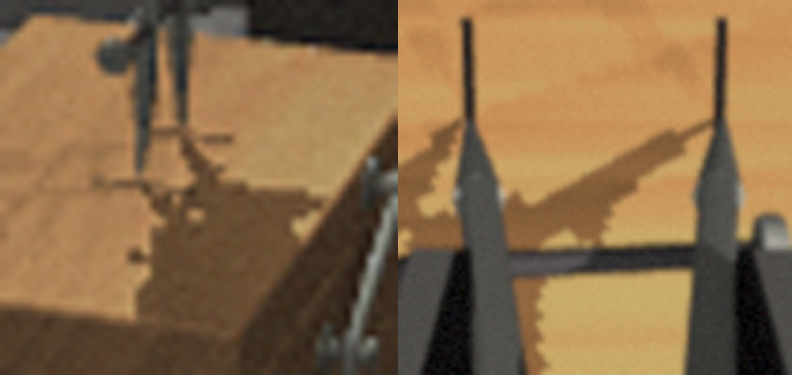

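Side crop: the tips are within about 2 mm of the lid. Wrist crop: both tips are on their lines (offsets under 0.5 mm), still, with no contact force and a steady 6 N grip. I'll hand in.

```bash
python3 -c "
from bench import r
print(r.hand_in())"
```

```text
the job is handed in; nothing more can be done
None
```

The hook is closed on its stud and the job is handed in. The arm is holding the dividers upright with one point on each pencil line, about 0.5 mm off by the wrist camera and roughly 1–2 mm above the lid. The grip is a steady 6 N and the other tools were left alone; no verdict came back from the hand-in.

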